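# Lock the parts chest

### The job

Lock the grey parts chest: fold its hasp down flat over the brass padlock that stands open in the pocket on its front, swing the shackle round until its free leg stands over the hasp's eye, and press the shackle straight down through the eye until you feel the pawl click and it stays down by itself. Stop at the click and don't force it: never let the shackle bear on the lock or the hasp with more than about 2 kilos, and leave the parts lying around where they are.

Things in the scene. Friction and masses are not known exactly. Their poses are not given: they have to be found in the camera images.
- chest: grey steel chest fixed to the bench, 240 deep (its +x, away from the front), 380 wide, 150 high (lid top). Origin on the bench under the middle of its front face; its -x looks out of the front, its z is up. A steel pocket on the front carries the padlock. The chest's place and yaw vary.
- padlock: brass padlock body, fixed in the pocket: 32 (x) by 75 (y) by 62 mm high. Origin at the middle of its top face, 151.5 mm over the bench; axes parallel to the chest's.
- heel_axis (a point): point on the padlock's top face where the shackle's captive (heel) leg comes out, 24 mm to -y of the padlock's middle; the shackle turns about the vertical through it.
- toe_hole (a point): mouth of the 14 mm round hole in the padlock's top face that takes the shackle's free (toe) leg, 24 mm to +y of the padlock's middle. Pressing the shackle, only its spring is felt until the toe meets the hidden pawl in this hole; the push needed then climbs from about 13 to about 18 N over some 6 mm and drops to 5 to 8 N at the click.
- shackle: steel U-shackle of 12 mm round bar, its legs 48 mm apart. Origin on the heel axis; its +y points from the heel leg to the toe leg, its z is up. While raised, the bow's highest surface is 67 mm over the padlock's top face and the toe's tapered tip 6 mm over it.
- bow_top (a point): centre of the shackle's bar at the top of the bow, half-way between its legs; the bar there runs along the shackle's y and is free on both sides.
- toe_tip (a point): lowest point of the shackle's toe leg (tapered over its last 7 mm).
- shackle_turn (a joint): turn of the shackle about the heel axis, rad: 0 = toe over the toe hole; it grows as the toe swings out towards the front (-x of the chest), to 2.0. It starts at 1.1 to 1.6, and its slight friction keeps it where it is left. Within 0.05 of 0 the tapered toe finds the hole by itself.
- shackle_lift (a joint): how far the shackle is pressed down, m: 0 = raised, where it starts. A spring of 3 N (raised) to 5 N (down) lifts it back whenever it is not latched. The click comes somewhere between 20 and 29 mm, at a different depth in every lock, and a hard stop about 3 mm (2.5 to 3.5) beyond it. Let go after the click, it stays down at 21 to 29 mm.
- hasp_swing (a joint): angle of the hasp leaf, rad: 0 = lying flat over the padlock, pointing out to the chest's -x; it grows as the leaf folds up and back over the lid, to 2.6. It starts at 1.35 to 2.2 (1.57 = upright) and its stiff hinge (0.06 N m) holds it wherever it is left.
- hasp_eye (a point): centre of the square eye (18 by 18 mm) in the hasp leaf, 26 mm from the hinge pin; it lies over the toe hole when the leaf is flat. The leaf is zinc plate 30 wide, 3 thick, 60 long from the pin; lying flat its top face is 4 mm over the padlock's top. The pin runs along the chest's y, right over the front face of the chest, 154 mm over the bench, and is centred on the toe hole's y.
- hasp_end (a point): point in the solid end of the hasp leaf, on its centre line, 48 mm from the hinge pin and 12 mm from its free end.
- steel_hub: bystander: bright steel flanged hub, 112 mm across, 70 high, upright on the bench; origin under its middle.
- rust_hub: bystander: rusty flanged hub, 92 mm across, 55 high, on the bench; origin under its middle.
- rust_collar: bystander: rusty collar, 72 mm across, 47 high, on the bench; origin under its middle.
- bronze_ring: bystander: copper-coloured bearing bush, 56 mm across, 30 high, on the bench; origin under its middle.
- small_hub: bystander: dark steel flanged hub, 68 mm across, 36 high, on the chest's lid towards the back; origin under its middle.
- elbow: bystander: black pipe elbow, about 55 mm across, 40 high, on the chest's lid towards the back; origin under its corner.

How it is judged:
By the outcome, as a careful person would: the job done as asked, in the order asked, and still so for the second after the job is handed in, with the robot touching nothing.
It also fails if it takes over 72 s, if anything falls off the work surface, if the arm or the gripper's body presses on something with over 40 N, if the wrist force passes 120 N, or if a joint passes its speed limit or range.

### The arm

A 6-joint arm with a two-finger parallel gripper is mounted at the origin on the work surface. World frame = base frame: x ahead of the robot, y to its left, z up, the work surface at z = 0. Lengths are in m, angles in degrees, forces in N, time in s.
With the tool pointing down it reaches from about 0.25 to 0.725 m from the base axis. Payload 9.7 kg.
Tool frame: the origin (TCP) lies where the fingers leave the gripper's body, on its centre line; the fingertips stand 73 mm ahead of it and the grasp point (between the pads) lies 54 mm ahead of it; y points along the fingers, x is the direction in which the jaws open and shut, and the axes are right-handed (so a half turn about y gives the same grasp; the last joint's range is limited). The gripper opens to 85 mm and grips with 20 to 120 N. Pads are 22 mm wide; open, the fingers measure 114 mm over their backs; the gripper's body (76 mm by 85 mm) begins 54 mm behind the grasp point. The pads swing forward as they close: fully open they stand 13 mm farther back than shut.
Start: joints at [72.25, 4.979, 10.078, 95.1, 0, 90], TCP at [0.168, 0.524, 0.304] pointing down, gripper open.
Joint ranges: [-179.16, 179.16], [-48.56, 103.87], [-65.8, 70.77], [-126.05, 130.52], [-82.76, 87.17], [-180, 180]. Speed limits (degrees/s): [127.2, 127.2, 147.25, 180, 180, 180].

### API

Orientations are given as [roll, pitch, yaw] about the fixed x, y, z axes, in that order (R = Rz(yaw) Ry(pitch) Rx(roll)).
In Python, from workcell import sensors, imaging, bot, models gives the robot as it stands.
- The arm moves only by the tool arm_command, never from a script. Its argument "rows" is one flat list of numbers, 7 for each row, row after row: the shift along the tool's x, y, z in cm, then the turn, a rotation vector about the tool's x, y, z in degrees, then the gripper's target within -1 to 1 (fully open at 1, half-way at 0, shut at -1). A call has 1 to 12 rows; each row is the pose to reach, as a shift and turn from the pose commanded when the call began, along the tool's axes at that moment; what a row does not reach only later rows make up. A row lasts 1/12 s, in which the tool goes at most 41.7 mm and 7.16 degrees, less where a joint would pass 70% of its speed; a pose out of reach is approached as far as the arm can. A call with a gripper value outside its range is refused whole. The fingers move at their own pace and stop on an object; "force" is the grip in N (left out, the last holds). Time passes only in rows, so rows that repeat a pose let the fingers close. It gives the time, the measured TCP pose, the force and the opening at its end, in the units of the state.
- sensors.get_obs(): the state, without advancing time (a new reading comes with each control period).
- imaging.camera(name): name is "scene" or "top" or "wrist"; returns a dict with "pixels" (384x512x3 uint8, blue, green, red), "z_map" (384x512 float32, m along the optical axis (not along the pixel's ray), 0 where there is no reading), "camera_matrix" (3x3 intrinsics, pixels), "world_from_camera" (4x4, takes a point from camera to world coordinates). Camera axes: x right, y up, looking along -z (the intrinsics and any distortion apply to the point x, -y, -z); pixel columns grow to the right and rows downward; lengths in m; the calibration is good to about 2 mm. A picture is of the moment at which its call begins.
- bot.job_done(): hands the job in, once; it reports no verdict.
Trained networks look in the newest picture that a camera, given by its name, has taken for a name from the list of things; names that differ only in an ending like _2 or _b are one class to them, and where a whole thing is asked for, a point or a joint stands for the part that bears it (a point fixed in the world has none). Each returns a list of dicts, best first, with "conf" (0 to 1); they miss things now and then, are a little off and sometimes report something else, mostly with a low value. They report only what shows in the picture. A call takes as long as a camera call.
- models.search_frame(thing, camera): "extent" ([centre column, centre row, width, height] in pixels, round what is visible of it).
- models.spot_point(thing, camera): "location" ([column, row] in pixels: a listed point, or the origin of a listed thing).
The state is a dict: "time": time; "q": joint angles; "qd": joint speeds; "joint_efforts": joint torques, N m; "ee_pos": TCP position; "tcp_rot": TCP orientation; "wrist_force": force on the tool from outside, world axes, zero at the start; "torque": the same for the moment, N m; "opening": finger opening in m.
Only numpy, scipy, OpenCV 4.12 (cv2) and the standard library are available. Lean on these libraries where they do the work, as an engineer would, in place of code of your own. Each camera call takes 0.05 s, during which the arm holds its last target.

## Working session

There is one attempt and no reset: what is moved stays moved. The work goes in short steps, Python scripts to look and compute and a tool call to move; the robot and the scene stay as the last step left them, time stands still between calls to the robot, and variables do not carry over. Pictures are saved under pics/ and viewed, and the job is handed in when it is done.

Besides the shell and the picture viewer there is one more tool, called after "Call:" as name(argument=value, ...) on one line, values as JSON. arm_command: Moves the arm, as the interface text tells. Its arguments: {"type":"object","properties":{"rows":{"type":"array","items":{"type":"number"}},"force":{"type":"number"}},"required":["rows"]}

```bash
ls; mkdir -p pics; cat > h.py <<'E'
import numpy as np, cv2
from workcell import sensors, imaging, bot, models
def px2w(c,u,v,z=None,win=2):
    K=c["camera_matrix"];T=c["world_from_camera"]
    if z is None:
        u0,v0=int(round(u)),int(round(v))
        p=c["z_map"][max(0,v0-win):v0+win+1,max(0,u0-win):u0+win+1];p=p[p>0];z=np.median(p)
    x=(u-K[0,2])/K[0,0]*z;y=(v-K[1,2])/K[1,1]*z
    return (T@np.array([x,-y,-z,1]))[:3]
def ray_plane(c,u,v,h):
    a=px2w(c,u,v,0.0);b=px2w(c,u,v,1.0);d=b-a
    return a+d*(h-a[2])/d[2]
def w2px(c,p):
    T=np.linalg.inv(c["world_from_camera"]);q=T@np.append(p,1);K=c["camera_matrix"]
    return np.array([K[0,0]*q[0]/-q[2]+K[0,2],K[1,1]*(-q[1])/-q[2]+K[1,2]])
E
python3 - <<'E'
from h import *
np.set_printoptions(precision=4,suppress=True)
o=sensors.get_obs();print({k:np.round(v,4) for k,v in o.items()})
for n in["scene","top","wrist"]:
    c=imaging.camera(n);cv2.imwrite(f"pics/{n}0.png",c["pixels"]);print(n,c["world_from_camera"],c["camera_matrix"].ravel())
    for t in["heel_axis","toe_hole","bow_top","toe_tip","hasp_eye","hasp_end","padlock","chest","shackle"]:
        for d in models.spot_point(t,n)[:2]:
            u,v=d["location"];print(t,n,round(d["conf"],2),np.round([u,v]),px2w(c,u,v))
E
```

```text
pics
{'time': np.float64(0.0), 'q': array([72.2497,  5.0097, 10.0333, 95.1003,  0.0016, 90.0027]), 'qd': array([-0.0652, -0.1355,  0.031 ,  0.0125,  0.0835,  0.0101]), 'joint_efforts': array([  0.0002, -52.039 ,  46.4798,   0.0163,  -0.    ,   0.    ]), 'ee_pos': array([0.1676, 0.5237, 0.3032]), 'tcp_rot': array([-89.9984,   0.0768,  72.247 ]), 'wrist_force': array([-0.9663,  0.3191, -1.2153]), 'torque': array([-0.0057, -0.0155,  0.0031]), 'opening': np.float64(0.0851)}
scene [[-0.1162 -0.6485  0.7523  1.6481]
 [ 0.9932 -0.0729  0.0906  0.1476]
 [-0.0039  0.7577  0.6526  1.1095]
 [ 0.      0.      0.      1.    ]] [397.1582   0.     258.1966   0.     397.1582 187.5674   0.       0.
   1.    ]
heel_axis scene 0.56 [268. 190.] [0.5573 0.0516 0.1536]
toe_hole scene 0.51 [280. 191.] [0.5727 0.0964 0.1661]
bow_top scene 0.56 [270. 174.] [0.5357 0.0553 0.2145]
toe_tip scene 0.57 [273. 178.] [0.5024 0.0671 0.166 ]
toe_tip scene 0.27 [280. 184.] [0.5817 0.0961 0.2075]
hasp_eye scene 0.56 [280. 188.] [0.5806 0.098  0.191 ]
hasp_end scene 0.43 [280. 183.] [0.5792 0.0976 0.2102]
padlock scene 0
[... 312 characters left out ...]
    ]
heel_axis top 0.8 [227. 195.] [0.5485 0.0517 0.2045]
toe_hole top 0.58 [212. 193.] [0.5583 0.0959 0.1494]
bow_top top 0.46 [223. 203.] [0.5242 0.0598 0.216 ]
toe_tip top 0.5 [227. 196.] [0.5447 0.0514 0.2065]
hasp_eye top 0.48 [212. 182.] [0.5837 0.0917 0.1968]
hasp_end top 0.5 [210. 182.] [0.5855 0.0975 0.1965]
padlock top 0.74 [221. 197.] [0.5461 0.0697 0.1516]
chest top 0.85 [220. 194.] [0.5544 0.0732 0.1513]
shackle top 0.66 [227. 192.] [0.5615 0.0536 0.1529]
wrist [[ 0.3048 -0.9192 -0.2492  0.1044]
 [ 0.9524  0.2943  0.0793  0.5436]
 [ 0.0004 -0.2615  0.9652  0.3748]
 [ 0.      0.      0.      1.    ]] [272.8404   0.     251.1884   0.     272.8404 192.7307   0.       0.
   1.    ]
```

```bash
python3 - <<'E'
import cv2
a=cv2.imread("pics/scene0.png");cv2.imwrite("pics/s0z.png",cv2.resize(a[120:270,170:370],None,fx=4,fy=4,interpolation=cv2.INTER_CUBIC))
a=cv2.imread("pics/top0.png");cv2.imwrite("pics/t0z.png",cv2.resize(a[100:250,130:330],None,fx=4,fy=4,interpolation=cv2.INTER_CUBIC))
E
```

```text
(no output)
```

View pics/s0z.png

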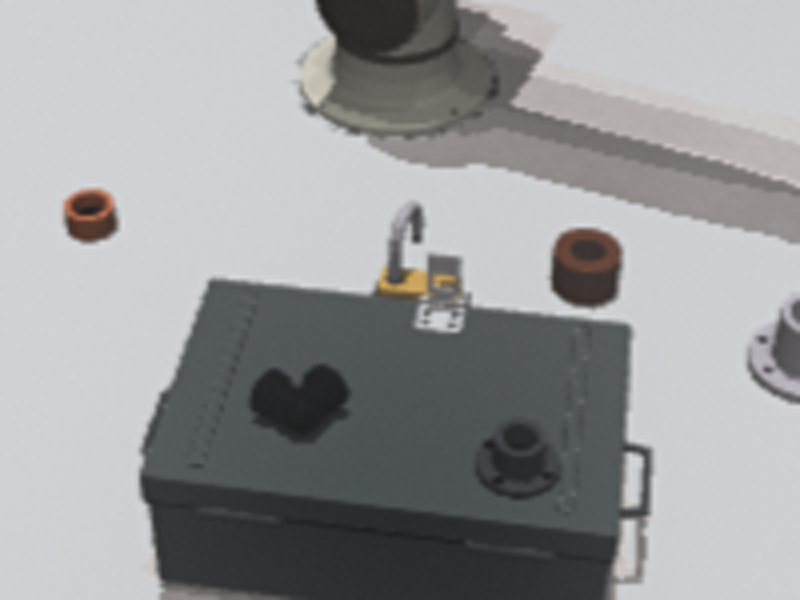

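View pics/t0z.png

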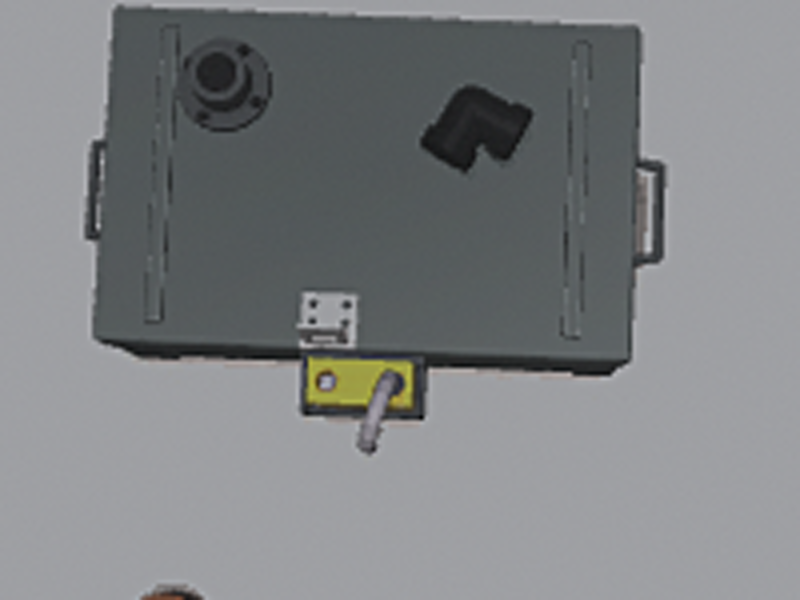

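View pics/scene0.png

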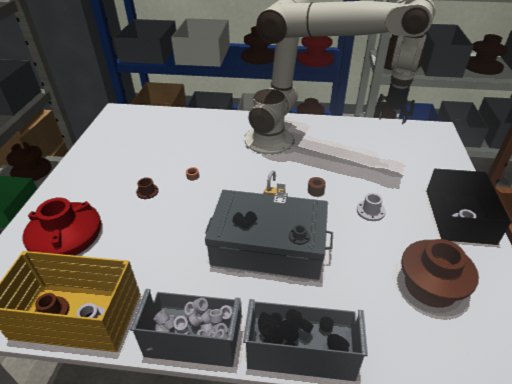

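View pics/top0.png

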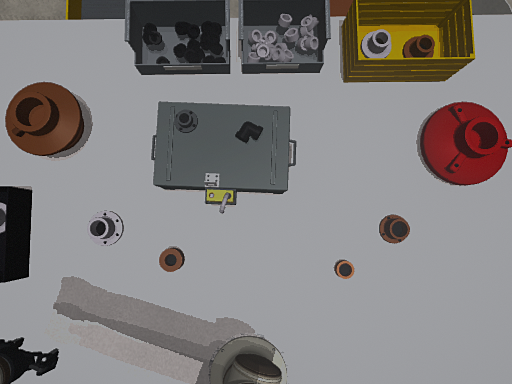

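Call:
arm_command(rows=[-4, 0, -4, 0, 0, 0, -1, -8, 0, -8, 0, -2, 0, -1, -11, -1, -12, 0, -4, 0, -1, -14, -1, -16, 0, -6, 0, -1, -17, -2, -20, 0, -8, 0, -1, -20, -2, -24, 0, -10, 0, -1, -23, -3, -28, 0, -12, 0, -1, -26, -3, -32, 0, -14, 0, -1, -29, -3, -36, 0, -16, 0, -1, -32, -3, -40, 0, -16, 0, -1, -34, -3, -42.6, 0, -16, 0, -1, -34, -3, -42.6, 0, -16, 0, -1], force=20)

```text
time: 2.5
ee_pos: [0.4433, 0.1065, 0.3332]
tcp_rot: [-90.1, -0.0, 88.2]
wrist_force: [0.6, 1.7, -0.8]
opening: 0.0001
```

Call:
arm_command(rows=[0, 0, 0, 0, 0, 0, -1, 0, 0, 0, 0, 0, 0, -1, 0, 0, 0, 0, 0, 0, -1])

```text
time: 2.75
ee_pos: [0.4426, 0.1084, 0.3328]
tcp_rot: [-90.0, -0.0, 88.2]
wrist_force: [-0.0, -0.1, 0.1]
opening: -0.0002
```

```bash
python3 - <<'E'
from h import *
np.set_printoptions(precision=4,suppress=True)
o=sensors.get_obs();print(o["time"],o["ee_pos"],o["tcp_rot"],o["wrist_force"],o["opening"])
for n in["wrist"]:
    c=imaging.camera(n);cv2.imwrite(f"pics/{n}1.png",cv2.resize(c["pixels"],None,fx=1.5,fy=1.5));print(n,c["world_from_camera"])
    np.savez("w1.npz",**c)
    for t in["heel_axis","toe_hole","bow_top","toe_tip","hasp_eye","hasp_end","padlock","chest","shackle"]:
        for d in models.spot_point(t,n)[:2]:
            u,v=d["location"];print(t,n,round(d["conf"],2),np.round([u,v],1),px2w(c,u,v))
E
```

```text
2.75 [0.4426 0.1084 0.3328] [-89.9752  -0.0077  88.183 ] [-0.0395 -0.1012  0.0958] -0.00017547326675592976
wrist [[ 0.0316 -0.9648 -0.2612  0.3762]
 [ 0.9995  0.0307  0.0075  0.1101]
 [ 0.0008 -0.2613  0.9653  0.4038]
 [ 0.      0.      0.      1.    ]]
heel_axis wrist 0.35 [228.2 250.1] [0.4348 0.0977 0.2881]
toe_hole wrist 0.71 [243.9 294.4] [0.4439 0.1052 0.309 ]
toe_tip wrist 0.64 [209.6 253.5] [0.4997 0.0665 0.166 ]
hasp_eye wrist 0.32 [244.9 291.9] [0.4431 0.1056 0.3085]
chest wrist 0.95 [233.7 251.5] [0.4347 0.1004 0.2899]
chest wrist 0.57 [483.6 171.3] [0.4547 0.423  0.0397]
shackle wrist 0.5 [231.1 250. ] [0.4348 0.099  0.2882]
```

View pics/wrist1.png

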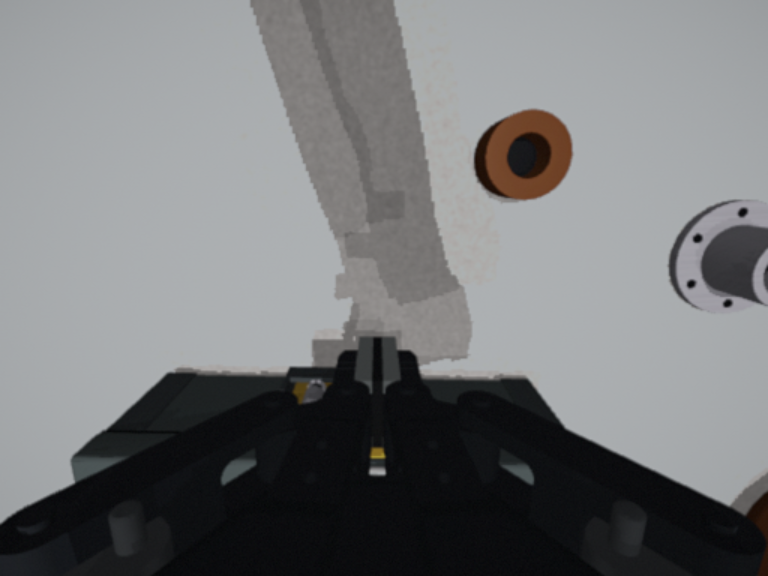

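Call:
arm_command(rows=[0, 0, -4, 0, 0, 0, -1, -1, 0, -8, 0, 0, 0, -1, -2, 0, -12, 0, 0, 0, -1, -2, 0, -16, 0, 0, 0, -1, -2, 0, -17, 0, 0, 0, -1, -2, 0, -17, 0, 0, 0, -1, -2, 0, -17, 0, 0, 0, -1, -2, 0, -17, 0, 0, 0, -1])

```text
time: 3.92
ee_pos: [0.6112, 0.0836, 0.3332]
tcp_rot: [-90.0, -0.0, 88.3]
wrist_force: [-0.1, 0.5, 0.3]
opening: 0.0002
```

```bash
python3 - <<'E'
from h import *
np.set_printoptions(precision=4,suppress=True)
o=sensors.get_obs();print(o["time"],o["ee_pos"],o["tcp_rot"],o["wrist_force"],o["opening"])
for n in["wrist"]:
    c=imaging.camera(n);cv2.imwrite(f"pics/{n}2.png",cv2.resize(c["pixels"],None,fx=1.5,fy=1.5));print(n,c["world_from_camera"])
    np.savez("w2.npz",**c)
    for t in["heel_axis","toe_hole","bow_top","toe_tip","hasp_eye","hasp_end","padlock","chest","shackle"]:
        for d in models.spot_point(t,n)[:2]:
            u,v=d["location"];print(t,n,round(d["conf"],2),np.round([u,v],1),px2w(c,u,v))
E
```

```text
3.9167 [0.6112 0.0836 0.3332] [-90.0004  -0.0021  88.2658] [-0.1113  0.5037  0.2647] 0.00020592516352656604
wrist [[ 0.0302 -0.9647 -0.2616  0.5448]
 [ 0.9995  0.0294  0.0072  0.0852]
 [ 0.0007 -0.2617  0.9651  0.4042]
 [ 0.      0.      0.      1.    ]]
heel_axis wrist 0.62 [212.6 126.9] [0.5497 0.0573 0.2014]
heel_axis wrist 0.43 [268.5 124.6] [0.5508 0.102  0.1309]
toe_hole wrist 0.58 [265.  125.3] [0.5514 0.0986 0.1319]
bow_top wrist 0.84 [212.6  94.9] [0.5293 0.061  0.2187]
toe_tip wrist 0.82 [226.2  68.1] [0.5122 0.0699 0.2098]
toe_tip wrist 0.42 [268.9 165.6] [0.5803 0.098  0.1947]
hasp_eye wrist 0.65 [268.9 161. ] [0.5802 0.0994 0.1719]
hasp_end wrist 0.71 [267.8 173.5] [0.5826 0.096  0.214 ]
padlock wrist 0.87 [240.8 128. ] [0.5526 0.0758 0.1525]
chest wrist 0.67 [242.9 142.6] [0.5656 0.0772 0.1521]
shackle wrist 0.85 [213.6 129.6] [0.552  0.0563 0.19  ]
shackle wrist 0.36 [169.9 311.4] [0.6171 0.051  0.3126]
```

View pics/wrist2.png

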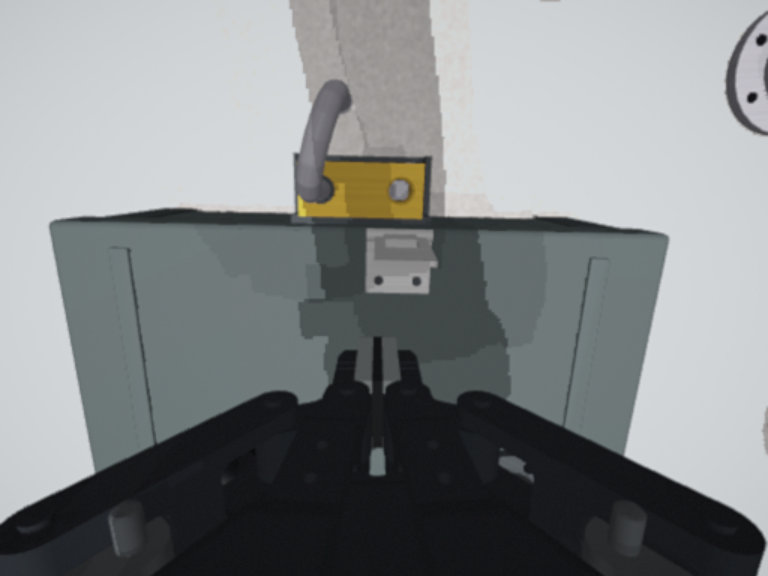

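```bash
python3 - <<'E'
from h import *
np.set_printoptions(precision=4,suppress=True)
c=dict(np.load("w2.npz"))
for n,(u,v),z in [("toe",(266.5,126.3),.1515),("toe_net",(265,125.3),.1515),("pad_net",(240.8,128),.1515),("eyeTL?",(200,107),.1515),("lidL",(35,151),.15),("lidR",(443,159),.15)]:
    print(n,ray_plane(c,u,v,z))
# brass colour mask
p=c["pixels"].astype(int);hsv=cv2.cvtColor(c["pixels"],cv2.COLOR_BGR2HSV)
m=((hsv[...,1]>130)&(hsv[...,0]>15)&(hsv[...,0]<35)).astype(np.uint8);m[:90]=0;m[160:]=0
ys,xs=np.nonzero(m)
P=np.array([ray_plane(c,u,v,.1515) for u,v in zip(xs,ys)])[:,:2]
r=cv2.minAreaRect((P*1000).astype(np.float32));print(r,len(xs))
# height point cloud
H,W=c["z_map"].shape
vv,uu=np.mgrid[50:200,180:300]
Q=np.array([px2w(c,u,v,c["z_map"][v,u]) for u,v in zip(uu.ravel(),vv.ravel())])
s=Q[(Q[:,2]>.1575)&(Q[:,2]<.24)]
sh=s[s[:,0]<.566];ha=s[(s[:,0]>=.566)]
top=sh[sh[:,2]>.211];print("bow",top.mean(0),len(top),sh[:,2].max())
if len(top)>3:
    u_,d,vt=np.linalg.svd(top[:,:2]-top[:,:2].mean(0));print("dir",vt[0],np.degrees(np.arctan2(vt[0][1],vt[0][0])))
print("sh ext",sh.min(0),sh.max(0))
print("hasp",ha.min(0),ha.max(0),len(ha))
for z in np.arange(.158,.22,.006):
    k=ha[(ha[:,2]>=z)&(ha[:,2]<z+.006)]
    if len(k):print(round(z,3),len(k),k.min(0),k.max(0),np.median(k,axis=0))
f=Q[(abs(Q[:,2]-.15)<.004)&(Q[:,0]>.55)];print(f[:,0].min())
E
```

```text
toe [0.5518 0.0989 0.1515]
toe_net [0.5509 0.0976 0.1515]
pad_net [0.5526 0.0758 0.1515]
eyeTL? [0.5334 0.0404 0.1515]
lidL [ 0.5676 -0.1157  0.15  ]
lidR [0.5865 0.2634 0.15  ]
((551.1294555664062, 75.39189147949219), (75.06693267822266, 32.470821380615234), 86.81168365478516) 2332
bow [0.5271 0.06   0.2159] 1057 0.2209484605090042
dir [ 0.9444 -0.3287] -19.18814173044343
sh ext [0.4993 0.0465 0.1587] [0.5551 0.0734 0.2209]
hasp [0.5744 0.0787 0.1575] [0.5856 0.1176 0.2161] 910
0.158 127 [0.5744 0.0787 0.158 ] [0.5809 0.1176 0.164 ] [0.5772 0.1002 0.1588]
0.164 54 [0.577  0.0833 0.1643] [0.5786 0.1129 0.1698] [0.5777 0.0969 0.1675]
0.17 108 [0.5774 0.0833 0.1705] [0.5814 0.1128 0.1757] [0.5793 0.0987 0.1719]
0.176 30 [0.578  0.0833 0.1762] [0.5814 0.1128 0.1818] [0.5792 0.107  0.1781]
0.182 26 [0.5787 0.0833 0.182 ] [0.5809 0.1124 0.1877] [0.5795 0.0975 0.185 ]
0.188 54 [0.5788 0.0834 0.1882] [0.5812 0.1125 0.194 ] [0.5803 0.0986 0.1918]
0.194 79 [0.5795 0.0834 0.194 ] [0.5818 0.1124 0.1999] [0.5806 0.0973 0.1972]
0.2 82 [0.58   0.0834 0.2001] [0.5822 0.1125 0.2059] [0.5812 0.0987 0.2033]
0.206 95 [0.5806 0.0834 0.206 ] [0.5827 0.1125 0.212 ] [0.5818 0.0979 0.209 ]
0.212 215 [0.5813 0.0833 0.212 ] [0.5856 0.1126 0.2161] [0.5834 0.0982 0.2145]
0.5500326476187808
```

```bash
python3 - <<'E'
from h import *
np.set_printoptions(precision=1,suppress=True)
c=dict(np.load("w2.npz"))
from scipy.spatial.transform import Rotation as R
Rt=R.from_euler("xyz",[-90,0,88.266],degrees=True).as_matrix();t=np.array([.6112,.0836,.3332])
vv,uu=np.mgrid[190:384:1,0:512:1]
Q=np.array([px2w(c,u,v,c["z_map"][v,u]) for u,v in zip(uu.ravel(),vv.ravel()) if c["z_map"][v,u]>0])
L=(Q-t)@Rt*1000
L=L[(L[:,1]<80)&(L[:,1]>-20)]
for y in range(0,80,6):
    k=L[(L[:,1]>=y)&(L[:,1]<y+6)]
    if len(k):print(y,len(k),k.min(0),k.max(0))
E
```

```text
0 3488 [-51.2   0.   -7.6] [50.2  6.  18.1]
6 2007 [-46.6   6.   -8.8] [44.9 12.  17.2]
12 3386 [-41.2  12.   -8.8] [40.5 18.  14.4]
18 1797 [-36.3  18.  -11.1] [35.9 24.  14.5]
24 933 [-31.5  24.  -11. ] [30.  30.  14.6]
30 545 [-16.7  30.  -10.9] [19.9 35.9 13. ]
36 204 [-13.5  36.    7. ] [13.2 42.  11.9]
42 312 [-13.8  42.    6.6] [13.4 48.  12.1]
48 288 [-13.8  48.    6.2] [13.4 53.9 11.9]
54 253 [-13.7  54.    6.5] [13.3 60.  11.9]
60 192 [-13.5  60.    6.5] [13.2 65.9 11.7]
66 34 [-6.4 66.  10.8] [ 6.1 68.6 11.6]
```

Call:
arm_command(rows=[0, 0, 0, 0, 7, 0, -1, 0, 0, 0, 0, 14, 0, -1, 0, 0, 0, 0, 21, 0, -1, 0, 0, 0, 0, 28, 0, -1, 0, 0, 0, 0, 35, 0, -1, 1, 0, 0, 0, 42, 0, -1, 1, 0, -1, 0, 49, 0, -1, 2, 0, -1, 0, 56, 0, -1, 2, 0, -1, 0, 63, 0, -1, 2, 0, -1, 0, 70, 0, -1, 2, 0, -1, 0, 77, 0, -1, 2, 0, -1, 0, 84, 0, -1])

```text
time: 5.42
ee_pos: [0.6226, 0.1032, 0.3327]
tcp_rot: [-90.0, 0.0, 3.9]
wrist_force: [-0.0, 0.1, -0.8]
opening: -0.0002
```

Call:
arm_command(rows=[0, 0, 0, 0, 7.3, 0, -1, 0, 0, 0, 0, 7.3, 0, -1, 0, 0, 0, 0, 7.3, 0, -1, 0, 0, 0, 0, 7.3, 0, -1])

```text
time: 5.75
ee_pos: [0.6225, 0.1031, 0.3328]
tcp_rot: [-90.0, 0.0, -2.8]
wrist_force: [-0.0, 0.6, -0.1]
opening: 0.0003
```

Call:
arm_command(rows=[0, 2, 0, 0, 0, 0, -1, 0, 4, 0, 0, 0, 0, -1, 0, 6.3, 0, 0, 0, 0, -1, 0, 6.3, -0.3, 0, 0, 0, -1, 0, 6.3, -0.3, 0, 0, 0, -1])

```text
time: 6.17
ee_pos: [0.6219, 0.0996, 0.2692]
tcp_rot: [-90.0, 0.1, -2.9]
wrist_force: [-0.7, -0.8, 0.3]
opening: -0.0
```

Call:
arm_command(rows=[-1.5, 0, 0, 0, 0, 0, -1, -3, -0.2, 0, 0, 0, 0, -1, -3.8, -0.2, 0, 0, 0, 0, -1, -4.6, -0.1, 0, 0, 0, 0, -1, -5.4, 0.2, 0, 0, 0, 0, -1, -6.1, 0.5, 0, 0, 0, 0, -1, -6.7, 1, 0, 0, 0, 0, -1, -7.3, 1.5, 0, 0, 0, 0, -1, -7.7, 2.2, 0, 0, 0, 0, -1, -8, 2.9, 0, 0, 0, 0, -1, -8, 2.9, 0, 0, 0, 0, -1])

```text
time: 7.08
ee_pos: [0.5417, 0.1044, 0.2395]
tcp_rot: [-90.0, 0.1, -3.0]
wrist_force: [0.0, 0.4, -0.3]
opening: -0.0
```

```bash
python3 - <<'E'
from h import *
np.set_printoptions(precision=4,suppress=True)
o=sensors.get_obs();print(o["time"],o["ee_pos"],o["tcp_rot"],o["wrist_force"],o["opening"])
c=imaging.camera("wrist");cv2.imwrite("pics/wrist3.png",cv2.resize(c["pixels"],None,fx=1.5,fy=1.5))
c=imaging.camera("scene");a=c["pixels"][150:225,230:330];cv2.imwrite("pics/s3.png",cv2.resize(a,None,fx=6,fy=6,interpolation=cv2.INTER_CUBIC))
E
```

```text
7.0833 [0.5417 0.1044 0.2395] [-90.0204   0.1002  -3.0331] [ 0.023   0.4329 -0.2724] -4.960974270813025e-05
```

View pics/wrist3.png

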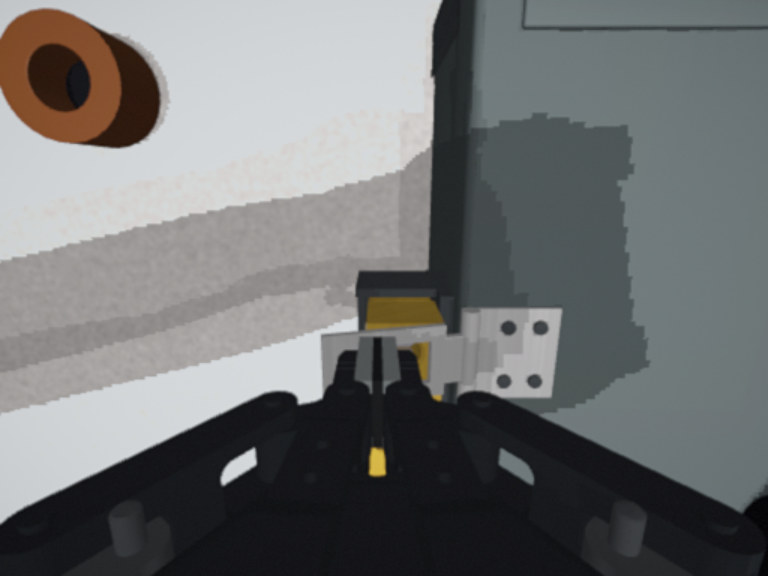

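View pics/s3.png

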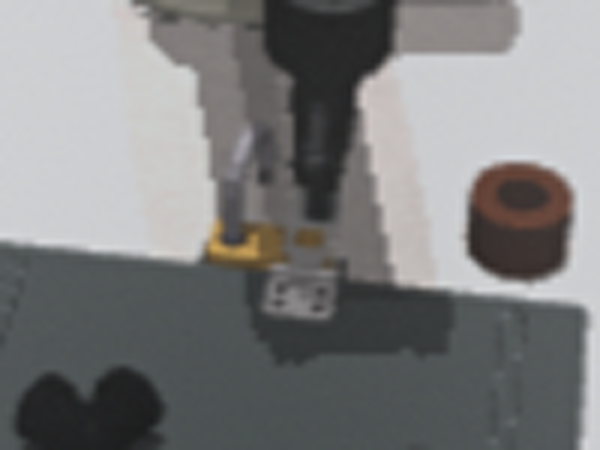

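Call:
arm_command(rows=[-0.4, 0.3, -0.2, 0, 0, 0, -1, -0.8, 0.6, -0.2, 0, 0, 0, -1, -0.9, 0.8, -0.2, 0, 0, 0, -1, -0.9, 1.0, -0.2, 0, 0, 0, -1, -0.9, 1.0, -0.2, 0, 0, 0, -1])

```text
time: 7.6
ee_pos: [0.5332, 0.1028, 0.2304]
tcp_rot: [-90.0, 0.0, -3.0]
wrist_force: [0.1, 0.2, -1.0]
opening: 0.0001
```

Call:
arm_command(rows=[0, 0.1, 0, 0, 0, 0, -1, 0, 0.1, 0, 0, 0, 0, -1, 0, 0.1, 0, 0, 0, 0, -1])

```text
time: 7.85
ee_pos: [0.5335, 0.1029, 0.2298]
tcp_rot: [-90.0, 0.0, -3.1]
wrist_force: [1.2, -0.5, 0.7]
opening: -0.0001
```

Call:
arm_command(rows=[0, 0.1, 0, 0, 0, 0, -1, 0, 0.1, 0, 0, 0, 0, -1, 0, 0.1, 0, 0, 0, 0, -1])

```text
time: 8.1
ee_pos: [0.5334, 0.1028, 0.2288]
tcp_rot: [-90.0, 0.0, -3.0]
wrist_force: [0.2, -0.0, 0.1]
opening: -0.0001
```

Call:
arm_command(rows=[0, 0.1, 0, 0, 0, 0, -1, 0, 0.1, 0, 0, 0, 0, -1, 0, 0.1, 0, 0, 0, 0, -1])

```text
time: 8.35
ee_pos: [0.5335, 0.1028, 0.2281]
tcp_rot: [-90.0, -0.0, -3.1]
wrist_force: [0.2, 0.1, 2.7]
opening: -0.0001
```

Call:
arm_command(rows=[0, 0.1, 0, 0, 0, 0, -1, 0, 0.1, 0, 0, 0, 0, -1, 0, 0.1, 0, 0, 0, 0, -1])

```text
time: 8.6
ee_pos: [0.5334, 0.1029, 0.2279]
tcp_rot: [-90.0, -0.1, -3.0]
wrist_force: [-2.7, -1.0, 7.9]
opening: 0.0002
```

Call:
arm_command(rows=[0, -3, 0, 0, 0, 0, -1, 0, -6, 0, 0, 0, 0, -1, 0, -9, 0, 0, -7, 0, -1, -0.4, -10.5, -2, 0, -14, 0, 0, -0.4, -10.5, -4.4, 0, -21, 0, 0, -0.4, -10.5, -4.4, 0, -28, 0, 0, -0.4, -10.5, -4.4, 0, -35, 0, 0, -0.4, -10.5, -4.4, 0, -42, 0, 0, -0.4, -10.5, -4.4, 0, -49, 0, 0, -0.4, -10.5, -4.4, 0, -56, 0, 0, -0.4, -10.5, -4.4, 0, -63, 0, 0, -0.4, -10.5, -4.4, 0, -70, 0, 0])

```text
time: 9.6
ee_pos: [0.5271, 0.0591, 0.3316]
tcp_rot: [-90.0, 0.0, 67.3]
wrist_force: [-0.6, 0.6, -0.4]
opening: 0.0426
```

Call:
arm_command(rows=[0, 0, 0, 0, -4, 0, 0, 0, 0, 0, 0, -4, 0, 0, 0, 0, 0, 0, -4, 0, 0])

```text
time: 9.85
ee_pos: [0.5271, 0.0591, 0.3316]
tcp_rot: [-90.0, 0.0, 70.8]
wrist_force: [-0.4, -0.2, -0.1]
opening: 0.0428
```

```bash
cat > look.py <<'E'
from h import *
import sys
np.set_printoptions(precision=4,suppress=True)
o=sensors.get_obs();print(o["time"],o["ee_pos"],o["tcp_rot"],o["wrist_force"],o["opening"])
n=sys.argv[1]
c=imaging.camera("wrist");cv2.imwrite(f"pics/wrist{n}.png",cv2.resize(c["pixels"],None,fx=1.5,fy=1.5));np.savez(f"w{n}.npz",**c)
def cloud(c,r0,r1,c0,c1):
    vv,uu=np.mgrid[r0:r1,c0:c1]
    return np.array([px2w(c,u,v,c["z_map"][v,u]) for u,v in zip(uu.ravel(),vv.ravel()) if c["z_map"][v,u]>0])
for t in["heel_axis","toe_hole","bow_top","toe_tip","hasp_eye","hasp_end"]:
    for d in models.spot_point(t,"wrist")[:1]:
        u,v=d["location"];print(t,round(d["conf"],2),np.round([u,v],1),px2w(c,u,v))
c=imaging.camera("scene");a=c["pixels"][150:225,230:330];cv2.imwrite(f"pics/s{n}.png",cv2.resize(a,None,fx=6,fy=6,interpolation=cv2.INTER_CUBIC));np.savez(f"s{n}.npz",**c)
c=imaging.camera("top");a=c["pixels"][160:235,180:280];cv2.imwrite(f"pics/t{n}.png",cv2.resize(a,None,fx=6,fy=6,interpolation=cv2.INTER_CUBIC));np.savez(f"t{n}.npz",**c)
E
python3 look.py 4
```

```text
9.85 [0.5271 0.0591 0.3316] [-89.987    0.0067  70.8037] [-0.3658 -0.1649 -0.0536] 0.04282058561736202
heel_axis 0.55 [250.9 215.7] [0.5273 0.0584 0.2189]
toe_hole 0.63 [298.2 202.9] [0.5583 0.0987 0.1366]
bow_top 0.57 [250.9 213.9] [0.526  0.0589 0.219 ]
toe_tip 0.67 [268.  194.3] [0.5355 0.0729 0.1509]
hasp_eye 0.86 [299.4 202.3] [0.5595 0.1003 0.1325]
hasp_end 0.87 [296.8 180.9] [0.5305 0.1022 0.1562]
```

View pics/wrist4.png

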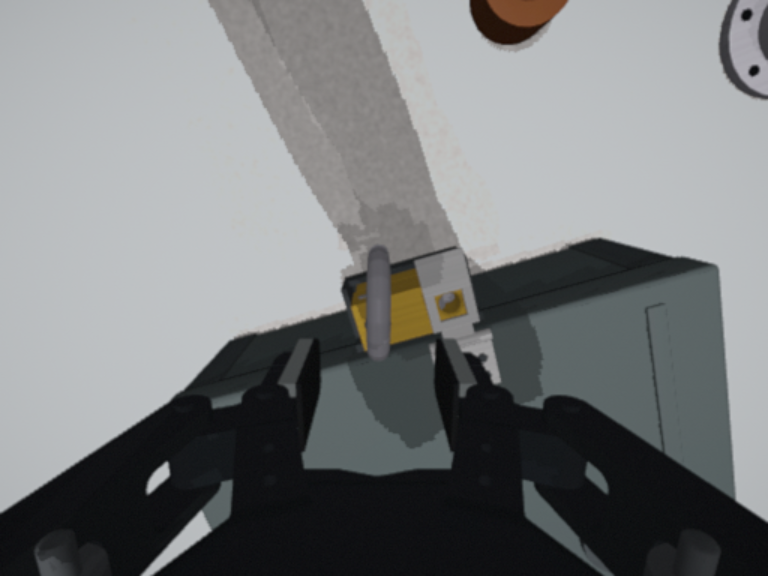

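View pics/s4.png

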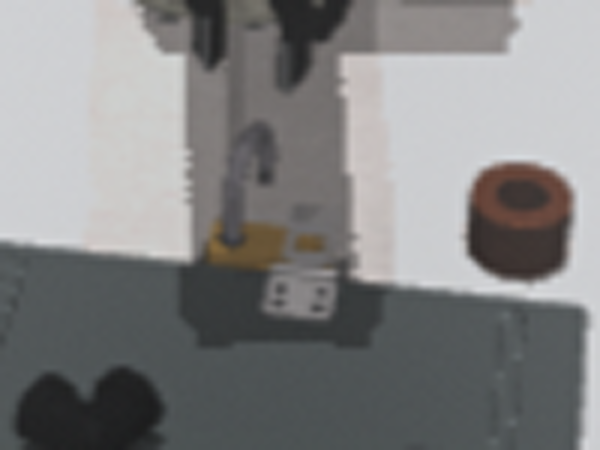

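Call:
arm_command(rows=[0, 3, 0, 0, 0, 0, 0, 0, 5, 0, 0, 0, 0, 0, 0, 6.4, 0, 0, 0, 0, 0, 0, 6.4, 0, 0, 0, 0, 0, 0, 6.4, 0, 0, 0, 0, -1, 0, 6.4, 0, 0, 0, 0, -1, 0, 6.4, 0, 0, 0, 0, -1, 0, 6.4, 0, 0, 0, 0, -1, 0, 6.4, 0, 0, 0, 0, -1], force=20)

```text
time: 11.05
ee_pos: [0.5274, 0.0592, 0.2689]
tcp_rot: [-90.1, -0.0, 71.0]
wrist_force: [0.3, 0.9, 1.6]
opening: 0.011
```

Call:
arm_command(rows=[0.17, 0, -0.01, 0, 4, 0, -1, 0.33, 0, -0.02, 0, 8, 0, -1, 0.5, 0, -0.05, 0, 12, 0, -1, 0.66, 0, -0.09, 0, 16, 0, -1, 0.82, 0, -0.14, 0, 20, 0, -1, 0.98, 0, -0.21, 0, 24, 0, -1, 1.13, 0, -0.28, 0, 28, 0, -1, 1.27, 0, -0.36, 0, 32, 0, -1, 1.41, 0, -0.46, 0, 36, 0, -1, 1.54, 0, -0.56, 0, 40, 0, -1, 1.67, 0, -0.67, 0, 44, 0, -1, 1.78, 0, -0.79, 0, 48, 0, -1])

```text
time: 12.05
ee_pos: [0.5408, 0.0735, 0.2685]
tcp_rot: [-90.0, -0.1, 22.8]
wrist_force: [1.3, -0.5, 1.2]
opening: 0.0112
```

Call:
arm_command(rows=[0.17, 0, -0.01, 0, 4, 0, -1, 0.33, 0, -0.02, 0, 8, 0, -1, 0.5, 0, -0.05, 0, 12, 0, -1, 0.66, 0, -0.09, 0, 16, 0, -1, 0.66, 0, -0.09, 0, 16, 0, -1])

```text
time: 12.47
ee_pos: [0.5473, 0.0752, 0.2684]
tcp_rot: [-90.0, -0.1, 6.8]
wrist_force: [1.2, 0.3, 1.2]
opening: 0.0112
```

```bash
python3 look.py 5
```

```text
12.4667 [0.5473 0.0752 0.2684] [-89.995   -0.0802   6.7744] [1.1907 0.3111 1.1903] 0.011201998809633927
toe_hole 0.95 [261.8 180.3] [0.5531 0.0957 0.1314]
bow_top 0.79 [250.9 255.7] [0.5469 0.0762 0.218 ]
toe_tip 0.64 [250.4 182.4] [0.5432 0.1044 0.1815]
hasp_eye 0.78 [263.7 183.8] [0.554  0.0959 0.144 ]
hasp_end 0.76 [233.5 181.7] [0.5323 0.0978 0.1565]
```

View pics/wrist5.png

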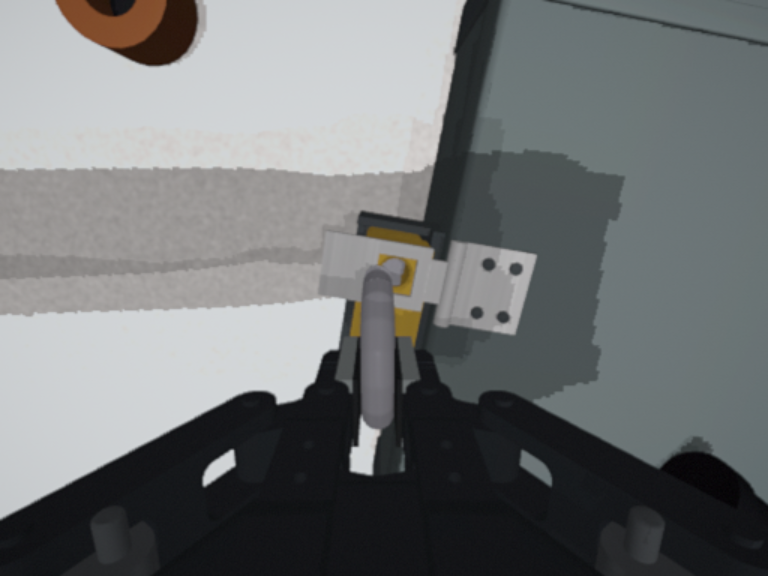

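View pics/s5.png

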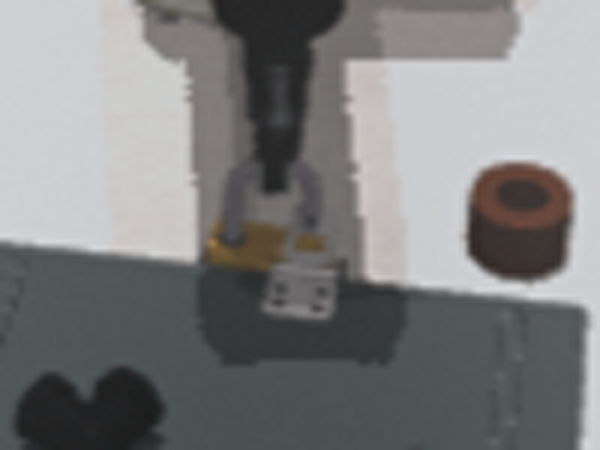

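Call:
arm_command(rows=[0.17, 0, -0.01, 0, 4, 0, -1, 0.33, 0, -0.02, 0, 8, 0, -1, 0.41, 0, -0.04, 0, 9.9, 0, -1, 0.41, 0, -0.04, 0, 9.9, 0, -1, 0.41, 0, -0.04, 0, 9.9, 0, -1])

```text
time: 13.33
ee_pos: [0.5512, 0.0753, 0.2679]
tcp_rot: [-90.0, -0.0, -2.9]
wrist_force: [5.0, 2.3, 1.5]
opening: 0.0111
```

```bash
python3 look.py 6
```

```text
13.3333 [0.5512 0.0753 0.2679] [-89.9832  -0.0407  -2.9343] [5.0472 2.334  1.4839] 0.011057259411546123
heel_axis 0.27 [253.7 253. ] [0.5524 0.0778 0.2178]
toe_hole 0.78 [250.9 183.4] [0.5524 0.1049 0.1841]
bow_top 0.91 [250.1 255.2] [0.5506 0.0766 0.2175]
toe_tip 0.61 [252.1 181.5] [0.5531 0.1053 0.1812]
hasp_eye 0.86 [252.5 179.4] [0.5534 0.1047 0.1725]
hasp_end 0.76 [222.4 182.6] [0.5325 0.0999 0.1561]
```

View pics/wrist6.png

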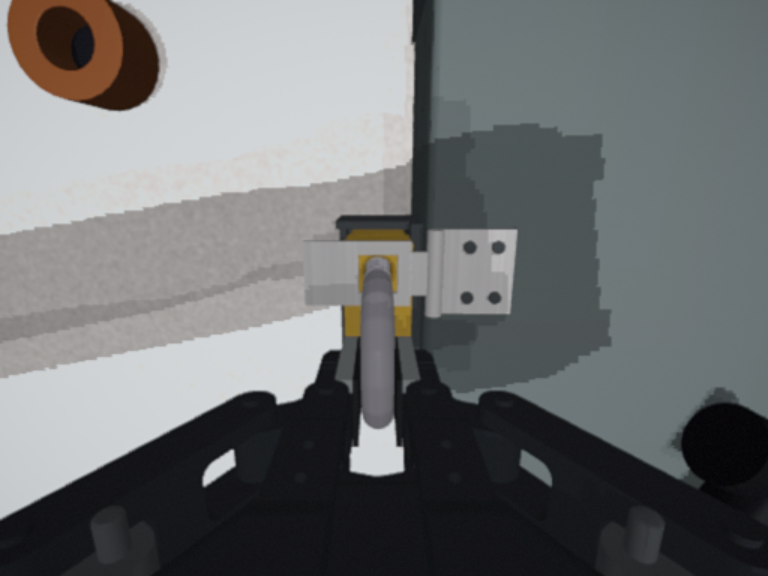

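Call:
arm_command(rows=[0, 0, 0, 0, 0, 0, -0.4, 0, 0, 0, 0, 0, 0, -0.4, 0, 0, 0, 0, 0, 0, -0.4, 0, -2, 0, 0, 0, 0, -0.4, 0, -4, 0, 0, 0, 0, -0.4, 0, -4, 0, 0, 0, 0, -1, 0, -4, 0, 0, 0, 0, -1, 0, -4, 0, 0, 0, 0, -1])

```text
time: 14.45
ee_pos: [0.5507, 0.0752, 0.3072]
tcp_rot: [-90.0, 0.1, -3.0]
wrist_force: [0.5, -0.9, -0.7]
opening: 0.0001
```

```bash
python3 look.py 7
```

```text
14.45 [0.5507 0.0752 0.3072] [-90.0133   0.0524  -2.95  ] [ 0.4837 -0.8998 -0.694 ] 8.932903655371871e-05
heel_axis 0.95 [251.5 227.9] [0.5512 0.0857 0.2448]
toe_hole 0.79 [249.6 170.5] [0.5508 0.1046 0.1815]
bow_top 0.82 [255.2 226.8] [0.5532 0.0859 0.244 ]
toe_tip 0.96 [254.5 173.8] [0.5542 0.1044 0.1941]
hasp_eye 0.88 [250.3 172.6] [0.5513 0.1049 0.1915]
hasp_end 0.7 [229.3 172. ] [0.5335 0.0994 0.156 ]
```

View pics/wrist7.png

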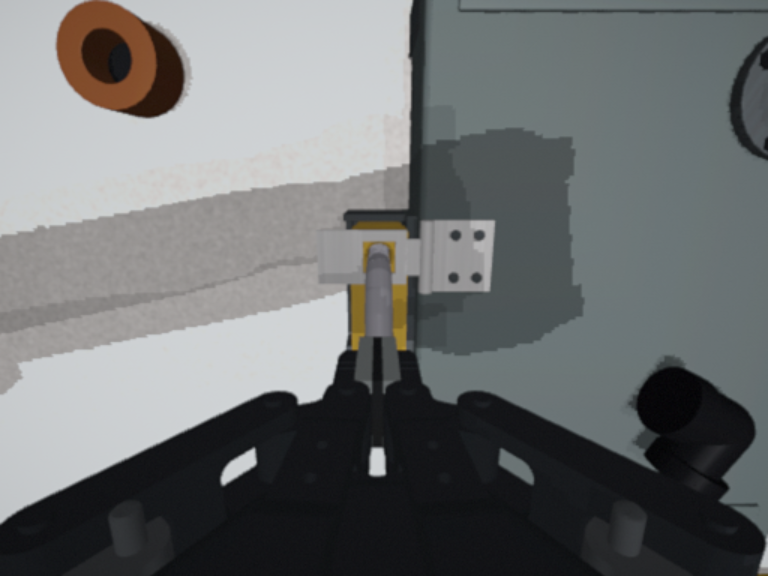

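```bash
python3 - <<'E'
from h import *
np.set_printoptions(precision=4,suppress=True)
c=dict(np.load("w7.npz"))
Q=np.array([px2w(c,u,v,c["z_map"][v,u]) for v in range(140,228) for u in range(225,280) if c["z_map"][v,u]>0])
s=Q[(Q[:,2]>.195)&(Q[:,2]<.224)]
for y in np.arange(.084,.112,.004):
    k=s[(s[:,1]>=y)&(s[:,1]<y+.004)]
    if len(k)>3:print(round(y,3),len(k),(k[:,0].min()+k[:,0].max())/2,k[:,2].max())
hs=cv2.cvtColor(c["pixels"],cv2.COLOR_BGR2HSV);m=((hs[...,1]>130)&(hs[...,0]>15)&(hs[...,0]<35));ys,xs=np.nonzero(m[130:240,200:300])
P=np.array([ray_plane(c,u+200,v+130,.1515) for u,v in zip(xs,ys)])[:,:2]
print(cv2.minAreaRect((P*1000).astype(np.float32)))
E
```

```text
0.084 122 0.5518785944442264 0.21881742436749818
0.088 133 0.5520982255919336 0.2174503909608478
0.092 133 0.5523455981645484 0.21419494215818868
0.096 145 0.5525602236995648 0.21146318513080917
0.1 118 0.5523060232636876 0.206238518513427
((551.6034545898438, 79.87919616699219), (75.79031372070312, 32.234825134277344), 86.65198516845703)
```

Call:
arm_command(rows=[0, 0.7, 0, 0, 0, 0, -1, 0, 1.3, 0, 0, 0, 0, -1, 0, 1.7, 0, 0, 0, 0, -1, 0, 1.9, 0, 0, 0, 0, -1, 0, 2.0, 0, 0, 0, 0, -1, 0, 2.0, 0, 0, 0, 0, -1])

```text
time: 15.4
ee_pos: [0.5508, 0.0752, 0.2877]
tcp_rot: [-90.0, 0.0, -3.0]
wrist_force: [-0.7, 0.2, 1.5]
opening: 0.0004
```

Call:
arm_command(rows=[0, 0.2, 0, 0, 0, 0, -1, 0, 0.4, 0, 0, 0, 0, -1, 0, 0.4, 0, 0, 0, 0, -1, 0, 0.4, 0, 0, 0, 0, -1])

```text
time: 15.73
ee_pos: [0.5509, 0.0752, 0.2838]
tcp_rot: [-90.0, -0.0, -3.0]
wrist_force: [-0.7, -0.6, 1.4]
opening: -0.0002
```

Call:
arm_command(rows=[0, 0.2, 0, 0, 0, 0, -1, 0, 0.4, 0, 0, 0, 0, -1, 0, 0.4, 0, 0, 0, 0, -1, 0, 0.4, 0, 0, 0, 0, -1])

```text
time: 16.07
ee_pos: [0.5509, 0.0752, 0.2797]
tcp_rot: [-90.0, 0.0, -2.9]
wrist_force: [0.7, -0.5, 2.3]
opening: 0.0001
```

```bash
python3 look.py 8
```

```text
16.0667 [0.5509 0.0752 0.2797] [-90.0025   0.0066  -2.9494] [ 0.7452 -0.5175  2.2646] 0.0001474744080731819
heel_axis 0.93 [251.4 238.6] [0.5514 0.0863 0.2316]
toe_hole 0.77 [251.2 178.4] [0.5522 0.1045 0.1809]
bow_top 0.86 [254.2 232.9] [0.5528 0.086  0.2244]
toe_tip 0.77 [254.8 177.2] [0.5546 0.1046 0.1784]
hasp_eye 0.97 [253.  177.6] [0.5534 0.105  0.1813]
hasp_end 0.81 [223.7 181. ] [0.5318 0.0984 0.1567]
```

View pics/s8.png

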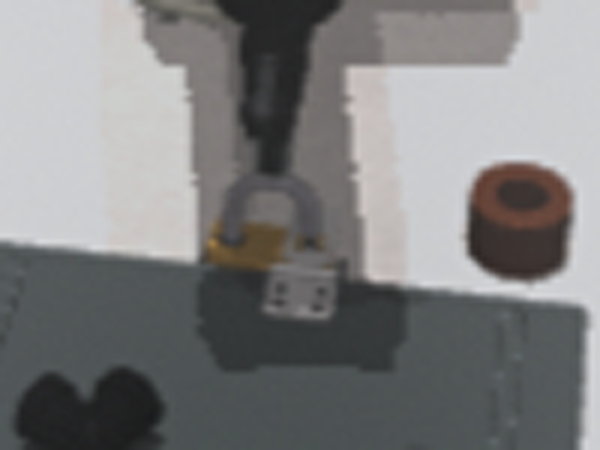

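View pics/wrist8.png

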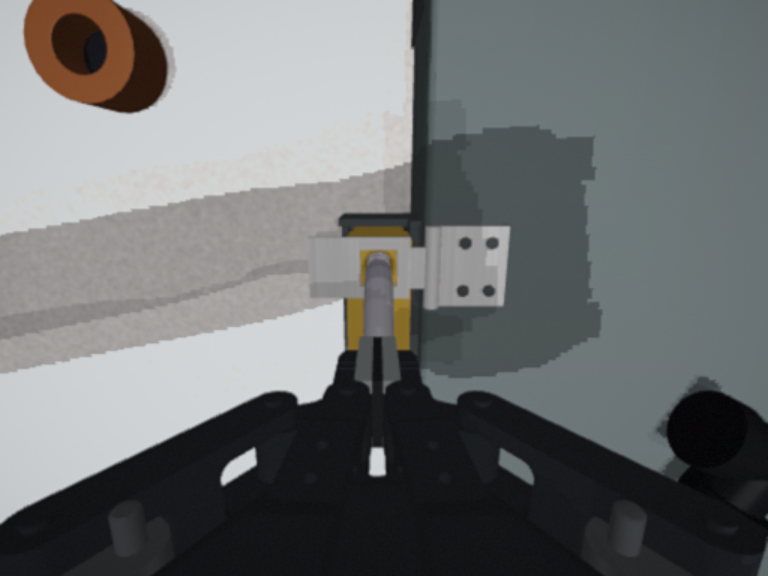

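Call:
arm_command(rows=[0, 0.1, 0, 0, 0, 0, -1, 0, 0.2, 0, 0, 0, 0, -1, 0, 0.2, 0, 0, 0, 0, -1, 0, 0.2, 0, 0, 0, 0, -1])

```text
time: 16.85
ee_pos: [0.5509, 0.0752, 0.2777]
tcp_rot: [-90.0, 0.0, -2.9]
wrist_force: [-0.2, 0.8, 3.0]
opening: -0.0
```

Call:
arm_command(rows=[0, 0.1, 0, 0, 0, 0, -1, 0, 0.1, 0, 0, 0, 0, -1, 0, 0.1, 0, 0, 0, 0, -1, 0, 0.1, 0, 0, 0, 0, -1])

```text
time: 17.18
ee_pos: [0.5509, 0.0752, 0.2768]
tcp_rot: [-90.0, -0.0, -3.0]
wrist_force: [-0.5, 0.2, 2.2]
opening: -0.0001
```

Call:
arm_command(rows=[0, 0.1, 0, 0, 0, 0, -1, 0, 0.1, 0, 0, 0, 0, -1, 0, 0.1, 0, 0, 0, 0, -1, 0, 0.1, 0, 0, 0, 0, -1])

```text
time: 17.52
ee_pos: [0.5509, 0.0752, 0.2758]
tcp_rot: [-90.0, 0.0, -2.9]
wrist_force: [-0.6, 0.5, 1.7]
opening: 0.0006
```

Call:
arm_command(rows=[0, 0.1, 0, 0, 0, 0, -1, 0, 0.1, 0, 0, 0, 0, -1, 0, 0.1, 0, 0, 0, 0, -1, 0, 0.1, 0, 0, 0, 0, -1])

```text
time: 17.85
ee_pos: [0.5509, 0.0752, 0.2748]
tcp_rot: [-90.0, 0.0, -3.0]
wrist_force: [-0.1, 0.0, 2.5]
opening: -0.0002
```

Call:
arm_command(rows=[0, 0.1, 0, 0, 0, 0, -1, 0, 0.1, 0, 0, 0, 0, -1, 0, 0.1, 0, 0, 0, 0, -1, 0, 0.1, 0, 0, 0, 0, -1])

```text
time: 18.18
ee_pos: [0.5509, 0.0752, 0.2738]
tcp_rot: [-90.0, 0.0, -2.9]
wrist_force: [-0.2, -0.3, 2.9]
opening: 0.0001
```

Call:
arm_command(rows=[0, 0.1, 0, 0, 0, 0, -1, 0, 0.1, 0, 0, 0, 0, -1, 0, 0.1, 0, 0, 0, 0, -1, 0, 0.1, 0, 0, 0, 0, -1])

```text
time: 18.52
ee_pos: [0.5509, 0.0752, 0.2728]
tcp_rot: [-90.0, -0.0, -2.9]
wrist_force: [-0.3, 0.2, 2.2]
opening: -0.0002
```

Call:
arm_command(rows=[0, 0.1, 0, 0, 0, 0, -1, 0, 0.1, 0, 0, 0, 0, -1, 0, 0.1, 0, 0, 0, 0, -1, 0, 0.1, 0, 0, 0, 0, -1])

```text
time: 18.85
ee_pos: [0.5509, 0.0752, 0.2721]
tcp_rot: [-90.0, -0.0, -2.9]
wrist_force: [-0.5, -0.0, 4.8]
opening: -0.0002
```

Call:
arm_command(rows=[0, 0.1, 0, 0, 0, 0, -1, 0, 0.1, 0, 0, 0, 0, -1, 0, 0.1, 0, 0, 0, 0, -1, 0, 0.1, 0, 0, 0, 0, -1])

```text
time: 19.18
ee_pos: [0.5509, 0.0752, 0.2714]
tcp_rot: [-90.0, -0.0, -3.0]
wrist_force: [-1.1, 0.1, 7.7]
opening: 0.0
```

Call:
arm_command(rows=[0, 0.1, 0, 0, 0, 0, -1, 0, 0.1, 0, 0, 0, 0, -1, 0, 0.1, 0, 0, 0, 0, -1, 0, 0.1, 0, 0, 0, 0, -1])

```text
time: 19.52
ee_pos: [0.551, 0.0752, 0.2706]
tcp_rot: [-90.0, -0.1, -3.0]
wrist_force: [-1.1, 0.0, 8.8]
opening: -0.0001
```

Call:
arm_command(rows=[0, 0.1, 0, 0, 0, 0, -1, 0, 0.1, 0, 0, 0, 0, -1, 0, 0.1, 0, 0, 0, 0, -1, 0, 0.1, 0, 0, 0, 0, -1])

```text
time: 19.85
ee_pos: [0.551, 0.0752, 0.2697]
tcp_rot: [-90.0, -0.1, -3.0]
wrist_force: [-0.5, -0.2, 9.0]
opening: 0.0001
```

Call:
arm_command(rows=[0, 0.1, 0, 0, 0, 0, -1, 0, 0.1, 0, 0, 0, 0, -1, 0, 0.1, 0, 0, 0, 0, -1, 0, 0.1, 0, 0, 0, 0, -1])

```text
time: 20.18
ee_pos: [0.551, 0.0752, 0.2687]
tcp_rot: [-90.0, -0.1, -3.0]
wrist_force: [-0.7, -0.3, 9.2]
opening: -0.0003
```

Call:
arm_command(rows=[0, 0.1, 0, 0, 0, 0, -1, 0, 0.1, 0, 0, 0, 0, -1, 0, 0.1, 0, 0, 0, 0, -1, 0, 0.1, 0, 0, 0, 0, -1])

```text
time: 20.52
ee_pos: [0.551, 0.0752, 0.2678]
tcp_rot: [-90.0, -0.1, -3.0]
wrist_force: [-0.9, 0.7, 8.9]
opening: -0.0004
```

Call:
arm_command(rows=[0, 0.1, 0, 0, 0, 0, -1, 0, 0.1, 0, 0, 0, 0, -1, 0, 0.1, 0, 0, 0, 0, -1, 0, 0.1, 0, 0, 0, 0, -1])

```text
time: 20.85
ee_pos: [0.551, 0.0752, 0.2668]
tcp_rot: [-90.0, -0.1, -2.9]
wrist_force: [-1.0, -1.0, 8.4]
opening: -0.0002
```

```bash
python3 look.py 9; python3 -c "
from h import *
o=sensors.get_obs();print(o['torque'],o['joint_efforts'],o['wrist_force'])"
```

```text
20.85 [0.551  0.0752 0.2668] [-89.9849  -0.0911  -2.9498] [-1.0458 -0.9564  8.3505] -0.0001815319114331195
toe_hole 0.78 [252.9 180.4] [0.5536 0.1039 0.1715]
bow_top 0.65 [254.2 238.1] [0.553  0.0857 0.2168]
toe_tip 0.75 [247.7 174.7] [0.5502 0.1047 0.1563]
hasp_eye 0.85 [251.2 182.2] [0.5525 0.1035 0.1742]
hasp_end 0.84 [223.3 185.2] [0.5332 0.0983 0.1566]
[-0.05044974  0.14350443 -0.03511911] [ 1.13797048e-01 -4.76514888e+01  4.26264739e+01 -3.36904423e-01
  5.67201676e-02 -1.22264726e-03] [-1.8288434  -0.45110412  8.810795  ]
```

View pics/wrist9.png

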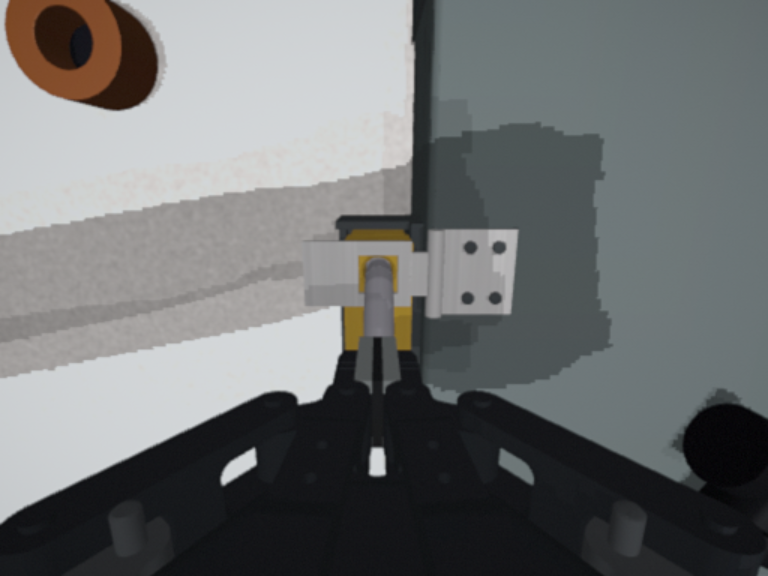

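View pics/s9.png

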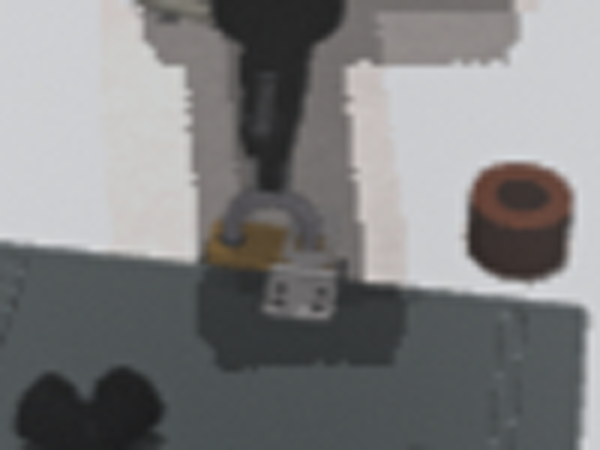

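Call:
arm_command(rows=[0, 0.05, 0, 0, 0, 0, -1, 0, 0.1, 0, 0, 0, 0, -1, 0, 0.1, 0, 0, 0, 0, -1, 0, 0.1, 0, 0, 0, 0, -1])

```text
time: 21.63
ee_pos: [0.551, 0.0752, 0.2648]
tcp_rot: [-90.0, -0.0, -3.0]
wrist_force: [2.4, 0.3, 3.8]
opening: 0.0005
```

Call:
arm_command(rows=[0, 0, 0, 0, 0, 0, -1, 0, 0, 0, 0, 0, 0, -1])

```text
time: 21.8
ee_pos: [0.551, 0.0752, 0.2648]
tcp_rot: [-90.0, -0.0, -3.0]
wrist_force: [1.3, -0.3, 3.4]
opening: -0.0
```

Call:
arm_command(rows=[0, -1, 0, 0, 0, 0, -1, 0, -3, 0, 0, 0, 0, -1, 0, -6, 0, 0, 0, 0, -1, 0, -6, -4, 0, 0, 0, -1, 0, -6, -8, 0, 0, 0, -1, 0, -6, -8, 0, 0, 0, -1, 0, -6, -8, 0, 0, 0, -1, 0, -6, -8, 0, 0, 0, -1])

```text
time: 22.47
ee_pos: [0.5467, -0.0048, 0.3249]
tcp_rot: [-90.0, 0.0, -3.0]
wrist_force: [0.5, -0.5, 0.2]
opening: -0.0001
```

```bash
python3 look.py 10; python3 - <<'E'
from h import *
np.set_printoptions(precision=4,suppress=True)
c=dict(np.load("w10.npz"))
Q=np.array([px2w(c,u,v,c["z_map"][v,u]) for v in range(0,300) for u in range(150,350) if c["z_map"][v,u]>0])
s=Q[(abs(Q[:,0]-.551)<.02)&(abs(Q[:,1]-.0753)<.045)&(Q[:,2]<.25)]
print("max z",np.sort(s[:,2])[-20:], s[s[:,2].argmax()])
l=Q[(abs(Q[:,0]-.532)<.006)&(abs(Q[:,1]-.1005)<.01)];print("leaf end z",np.median(l[:,2]))
E
```

```text
22.4667 [ 0.5467 -0.0048  0.3249] [-89.9841   0.0373  -2.9998] [ 0.4934 -0.4622  0.1586] -8.597947490095061e-05
heel_axis 0.74 [250.6 133.6] [0.5487 0.0499 0.1783]
toe_hole 0.64 [252.3  68.4] [0.5524 0.0955 0.1855]
bow_top 0.69 [253.3  98.7] [0.552  0.0745 0.1944]
toe_tip 0.59 [225.7  71.9] [0.531  0.0988 0.1565]
hasp_eye 0.78 [250.6  69.9] [0.5511 0.0944 0.1867]
hasp_end 0.93 [226.5  71.1] [0.5317 0.0994 0.1566]
max z [0.1947 0.1947 0.1947 0.1947 0.1948 0.1948 0.1948 0.1948 0.1948 0.1948
 0.1948 0.1949 0.1949 0.1949 0.1949 0.1949 0.195  0.1952 0.1954 0.1955] [0.5497 0.0744 0.1955]
leaf end z 0.15646998604334494
```

View pics/wrist10.png

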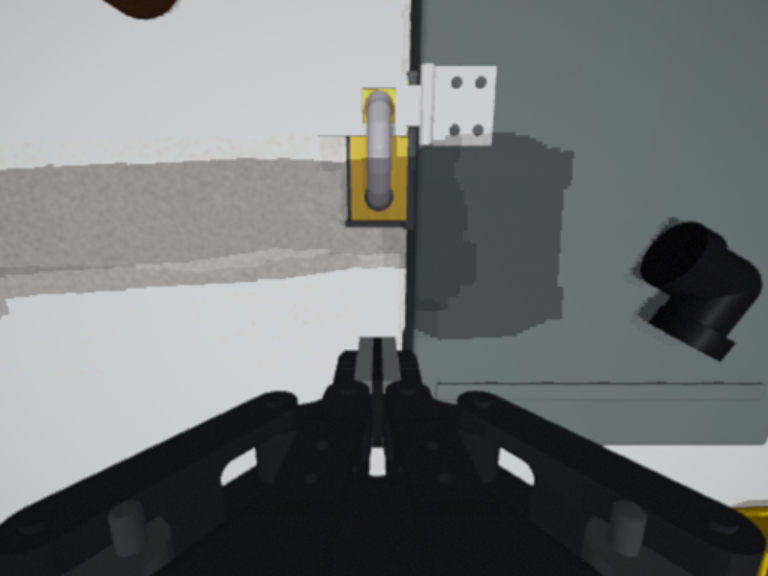

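View pics/s10.png

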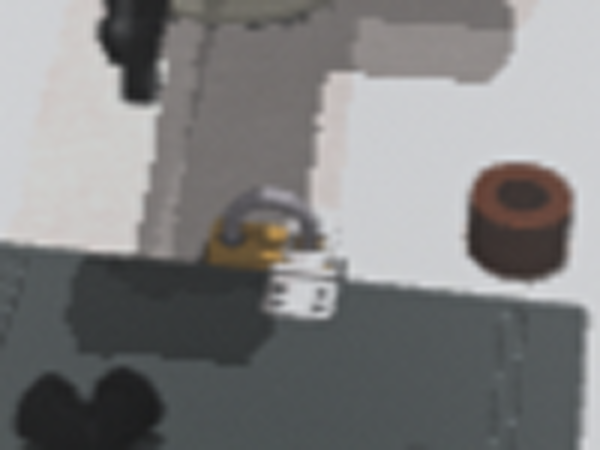

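```bash
python3 -c "
from h import *
print(bot.job_done())"
```

```text
the job is handed in; nothing more can be done
None
```

The chest is locked. I folded the hasp flat over the padlock, swung the shackle round until its toe stood over the eye, and pressed it straight down until the pawl clicked. I then backed the arm off and handed in at about 22.5 s.

- **Hasp:** in the last picture its end reads 156.5 mm above the bench. Flat should be 155.5 mm, so it is flat within the camera's 2 mm. Pressing it flat took about 8 N.
- **Alignment:** before pressing, the shackle was in line with the padlock within what I could measure, and the toe stood over the eye.
- **Click:** the push dropped from about 8.5 N to 3.8 N and the tool sank 2 mm on a 1 mm step. I stopped there.
- **Latched:** with the arm clear, the top of the bow stayed at 195 mm, down from 218.5 mm. That is about 24 mm of lift, or 25–26 mm allowing for the camera having read about 2 mm high before. Both are inside the expected 21–29 mm.

**A check that disagreed:** the wrist force read lower than your description. It showed about 2–3 N on the spring and 8–9 N at the pawl, where you gave 3–5 N and 13–18 N. I therefore trusted the drop at the click, not the absolute readings. No reading came near 2 kg, and the real push may have been up to the 18 N you describe.

I did not touch the loose parts and saw none move in the views I took. I did not re-check each one's position at the end.

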